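Draw the boxed hand pump to half stroke

TASK

The field filtration pump stands upright in its half-open carton: first fold both carton flaps right back, well past upright, so that the pump is exposed. Then take the piston by its crossbar and draw it straight up out of the barrel, without wrenching it sideways, until the dark ring round the rod is level with the barrel's mouth (about 45 mm of travel, well short of pulling it out), and finish still gripping it there with the flaps open. Leave the bottle, beaker and dish where they stand.

Things in the scene. Friction and masses are not known exactly. Their poses are not given: they have to be found in the camera images.
- carton: Plain brown cardboard carton, open at the top, 168 x 168 mm outside, 150 mm tall, 4 mm walls, fixed to the bench. Origin at the centre of its underside, z up; its y axis points from the right flap's hinge to the left flap's hinge. Its position and yaw vary.
- flap_left (a joint): Flap hinged on the carton's +y rim: a stiff card panel 160 mm along the hinge, 75 mm from hinge to free edge, 4 mm thick. 0 rad = closed flat over the carton, pi/2 = standing upright, more = folded outward; it stops at 2.9 rad. Starts ajar at 0.7 to 1.1 rad, leaving an open slot of 48 mm or more between the two free edges. A light friction hinge (about 0.04 N m): it stays where it is left, and gives way to a fingertip pushing it outward from inside the carton.
- flap_right (a joint): The same flap mirrored, hinged on the carton's -y rim; same joint values and behaviour.
- flap_left_hinge (a point): Middle of the left flap's hinge line: at carton (0, +82, 150) mm. The hinge runs along the carton's x axis; axes as the carton's.
- flap_right_hinge (a point): Middle of the right flap's hinge line: at carton (0, -82, 150) mm; axes as the carton's.
- flap_left_edge (a point): Middle of the left flap's free edge, 75 mm from the hinge; moves with the flap.
- flap_right_edge (a point): Middle of the right flap's free edge, 75 mm from the hinge; moves with the flap.
- pump: Grey pump barrel, 44 mm diameter and 96 mm tall, upright in a grey foam cradle (140 x 140 mm, 70 mm tall) on the carton floor; fixed. Up to 8 mm off the carton's centre. Origin at the centre of the underside, 4 mm above the bench; z up along the bore. The bore is 17.5 mm in diameter and 80 mm deep.
- mouth (a point): Centre of the bore's mouth on top of the barrel, 100 mm above the bench, 50 mm below the carton's rim.
- rod: Loose steel piston rod, 16 mm in diameter, standing in the bore on its floor (0.75 mm play all round; it drops back if let go), 0.13 to 0.25 kg, 125 mm tall in all. Origin at the centre of its lower end, z up along it. On top is a black crossbar 18 mm wide (rod x), 60 mm long (rod y), 16 mm high. The crossbar's yaw varies.
- handle (a point): Centre of the crossbar, 117 mm above the rod's lower end; at the start its top lies 5 mm below the carton's rim and its underside 29 mm above the barrel's mouth. Axes as the rod's: pinch it across x.
- ring (a point): Centre of the 3 mm dark ring round the rod, on its axis, 35 mm above its lower end; at the start hidden in the bore 45 mm below the mouth.
- reagent_bottle: Bystander: white plastic bottle, 60 mm diameter, 105 mm tall; origin at the centre of its underside.
- beaker: Bystander: glass beaker, 72 mm diameter, 85 mm tall; origin at the centre of its underside.
- dish: Bystander: shallow white ceramic dish, 90 mm diameter, 18 mm tall; origin at the centre of its underside.
There are look-alikes about, which are no part of the job. What is meant by the rod is not orange, and is the smaller of those in its own colour.

How it is judged (in metres and radians):
On the way, in this order (a step that is already met when the one before it is completed fails the run):
1. both flaps folded back past upright (over 1.8 rad) (value of joint each of flap_left, flap_right above 1.8 rad), for 0.2 s.
2. the gripped piston is drawn so that its ring is level with the barrel's mouth, within 10 mm (z of ring in the frame of mouth between -0.01 and 0.01 m and contact force between the fingers and rod above 1 N), for 0.2 s.
At the end, for the whole second after the job is handed in: The fingers grip the piston, which is still in line with the bore (within 0.06 rad) and at rest, with its ring within 10 mm of the height of the barrel's mouth; both flaps stay open beyond 1.8 rad (all of step 1 and all of step 2 and angle between the z axis of rod and the z axis of pump, either way round below 0.06 rad and linear speed of rod below 0.02 m/s); the arm keeps its last pose, push and grip.
It fails at once if the piston is pulled (nearly) out of the barrel: over 72 mm of travel (z of ring in the frame of mouth above 0.027 m).
It fails at once if the piston is wrenched against the barrel with over 40 N (contact force between rod and pump above 40 N).
It fails at once if a bystander is pushed more than 30 mm or tipped (distance of any of reagent_bottle, beaker, dish from where it was at the start of the episode above 0.03 m or angle between any of reagent_bottle, beaker, dish's own z axis and vertical above 0.35 rad).
It also fails if it takes over 58 s, if anything falls off the work surface, if the arm or the gripper's body presses on something with over 40 N, if the wrist force passes 120 N, or if a joint passes its speed limit or range.

ROBOT

A 6-joint arm with a two-finger parallel gripper is mounted at the origin on the work surface. World frame = base frame: x ahead of the robot, y to its left, z up, the work surface at z = 0. Lengths are in m, angles in degrees, forces in N, time in s.
With the tool pointing down it reaches from about 0.25 to 0.775 m from the base axis. Payload 4 kg.
Tool frame: the origin (TCP) lies midway between the tips of the shut fingers; the grasp point (between the pads) lies 19 mm behind it (ctrl.grip_depth is the distance from the TCP to the grasp point, in m); z points along the fingers, y is the direction in which the jaws open and shut (so a half turn about z gives the same grasp; the last joint's range is limited). The gripper opens to 94 mm and grips with 3 to 60 N. Pads are 16 mm wide; open, the fingers measure 119 mm over their backs; the gripper's body (75 mm by 177 mm) begins 78 mm behind the grasp point.
Start: joints at [-81.939, 4.996, 78.535, -0, 96.463, -5.907], TCP at [0.133, -0.534, 0.206] pointing down, gripper open.
Joint ranges: [-177.83, 177.83], [-43.37, 116.18], [15.69, 146.23], [-61.86, 241.86], [9.47, 152.12], [-147.06, 147.06]. Speed limits (degrees/s): [159.86, 159.86, 180, 180, 180, 180].

INTERFACE

Orientations are given as a 3x3 rotation matrix whose columns are the frame's x, y, z axes.
In Python, from rig import ctrl gives the robot as it stands.
- The arm moves only by the tool move_arm, never from a script. Its arguments are lists of equal length, an entry for each row: "linear": the shift along the tool's x, y, z in m, a list of three; "twist": the turn, a rotation vector about the tool's x, y, z in degrees, a list of three; "claw": the opening, from -1 (shut) to 1 (fully open). A call has 1 to 8 rows; each row shifts and turns the commanded pose from where the row before left it, along the tool's axes as they then stand; what a row does not reach is not made up. A row lasts 1/12 s, in which the tool goes at most 41.7 mm and 7.16 degrees, less where a joint would pass 70% of its speed; a pose out of reach is approached as far as the arm can. A call with a gripper value outside its range is refused whole. The fingers move at their own pace and stop on an object; "squeeze" is the grip in N (left out, the last holds). Time passes only in rows, so rows that do not move let the fingers close. It gives the time, the measured TCP pose, the force and the opening at its end, in the units of the state.
- ctrl.sense(): the state, without advancing time (a new reading comes with each control period).
- ctrl.read_camera(name): name is "side" or "top"; returns the picture (480x640x3 uint8, red, green, blue); there is no depth.
- ctrl.calibration(name): a dict with "intrinsics" (3x3 intrinsics, pixels), "world_from_camera" (4x4, takes a point from camera to world coordinates). Camera axes: x right, y up, looking along -z (the intrinsics and any distortion apply to the point x, -y, -z); pixel columns grow to the right and rows downward; lengths in m; the calibration is good to about 2 mm. A picture is of the moment at which its call begins. calibration takes no time and is no camera call.
- ctrl.sign_off(): hands the job in, once; it reports no verdict.
The state is a dict: "time_s": time; "qpos": joint angles; "qvel": joint speeds; "joint_torque": joint torques, N m; "eef_pos": TCP position; "orientation": TCP orientation; "contact_force": force on the tool from outside, world axes, zero at the start; "moment": the same for the moment, N m; "grip_width": opening from 0.0 (shut) to 1.0 (fully open).
Only numpy, scipy, OpenCV 4.12 (cv2) and the standard library are available. Lean on these libraries where they do the work, as an engineer would, in place of code of your own. Each camera call takes 0.05 s, during which the arm holds its last target.

## Working session

There is one attempt and no reset: what is moved stays moved. The work goes in short steps, Python scripts to look and compute and a tool call to move; the robot and the scene stay as the last step left them, time stands still between calls to the robot, and variables do not carry over. Pictures are saved under pics/ and viewed, and the job is handed in when it is done.

Besides the shell and the picture viewer there is one more tool, called after "Emit:" in YAML: its name, and indented under it one key for each argument. move_arm: Moves the arm, as the interface text tells. Its arguments: {"type":"object","properties":{"linear":{"type":"array"},"twist":{"type":"array"},"claw":{"type":"array"},"squeeze":{"type":"number"}},"required":["linear","twist","claw"]}

```bash
ls; mkdir -p pics
python3 - <<'E'
from rig import ctrl
import cv2,numpy as np
for n in("side","top"):
    im=ctrl.read_camera(n); cv2.imwrite(f"pics/{n}0.png",im[:,:,::-1])
    c=ctrl.calibration(n); print(n,np.round(c["intrinsics"],1).tolist(),np.round(c["world_from_camera"],4).tolist(),[k for k in c])
s=ctrl.sense(); print(s)
E
```

```text
pics
side [[622.1, 0.0, 318.1], [0.0, 622.1, 247.5], [0.0, 0.0, 1.0]] [[-0.9995, -0.0131, 0.0284, 0.5604], [0.0304, -0.6292, 0.7766, 1.0139], [0.0077, 0.7771, 0.6293, 0.9222], [0.0, 0.0, 0.0, 1.0]] ['intrinsics', 'world_from_camera']
top [[565.1, 0.0, 315.3], [0.0, 565.1, 238.1], [0.0, 0.0, 1.0]] [[0.0262, 0.9947, -0.099, 0.4317], [-0.9996, 0.0265, 0.0009, -0.0071], [0.0035, 0.0989, 0.9951, 1.2122], [0.0, 0.0, 0.0, 1.0]] ['intrinsics', 'world_from_camera']
{'time_s': 0.1, 'qpos': array([-8.19387485e+01,  5.03391626e+00,  7.86126361e+01, -9.49103823e-05,
        9.64651572e+01, -5.90863724e+00]), 'qvel': array([ 0.08650325, -0.05664014, -0.20403689, -0.03328758,  0.04705617,
        0.01249909]), 'joint_torque': array([ 1.87851569e-03, -3.41250587e+01, -3.03301084e+01,  7.20838364e-02,
        3.03464534e-02, -9.86406417e-05]), 'eef_pos': array([ 0.13268909, -0.53324996,  0.20446093]), 'orientation': array([[ 9.70422804e-01,  2.41411486e-01, -2.75039241e-04],
       [ 2.41411560e-01, -9.70420905e-01,  1.93020280e-03],
       [ 1.99069297e-04, -1.93951047e-03, -9.99998099e-01]]), 'contact_force': array([0.23712071, 0.19027262, 0.0628292 ]), 'moment': array([-0.02234742,  0.00527996,  0.02765674]), 'grip_width': 1.0003791704085232}
```

View pics/side0.png

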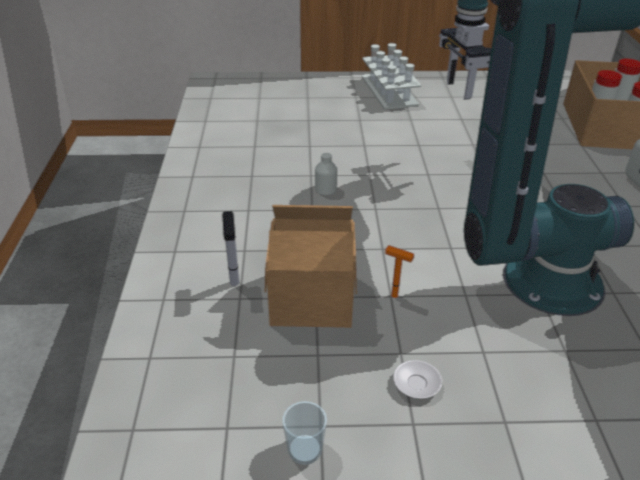

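View pics/top0.png

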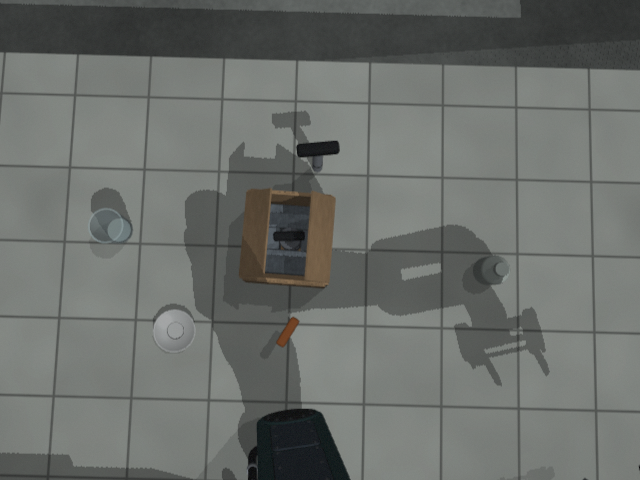

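```bash
cat > h.py <<'E'
import cv2,numpy as np
from rig import ctrl
def proj(n,P):
    c=ctrl.calibration(n);K=np.array(c["intrinsics"]);T=np.linalg.inv(np.array(c["world_from_camera"]))
    P=np.atleast_2d(P);q=P@T[:3,:3].T+T[:3,3];q=q*[1,-1,-1];u=q@K.T;return u[:,:2]/u[:,2:]
def unproj(n,uv,z):
    c=ctrl.calibration(n);K=np.array(c["intrinsics"]);T=np.array(c["world_from_camera"])
    d=np.linalg.inv(K)@[uv[0],uv[1],1];d=T[:3,:3]@(d*[1,-1,-1]);o=T[:3,3];return o+d*(z-o[2])/d[2]
def crop(im,x0,y0,w,h,f,name):
    cv2.imwrite("pics/"+name,cv2.resize(im[y0:y0+h,x0:x0+w,::-1],None,fx=f,fy=f,interpolation=cv2.INTER_CUBIC))
E
python3 - <<'E'
from h import *
im=cv2.imread("pics/top0.png")[:,:,::-1]; crop(im,230,130,120,160,3.7,"topc.png")
im=cv2.imread("pics/side0.png")[:,:,::-1]; crop(im,215,190,160,150,4,"sidec.png")
E
```

```text
(no output)
```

View pics/topc.png

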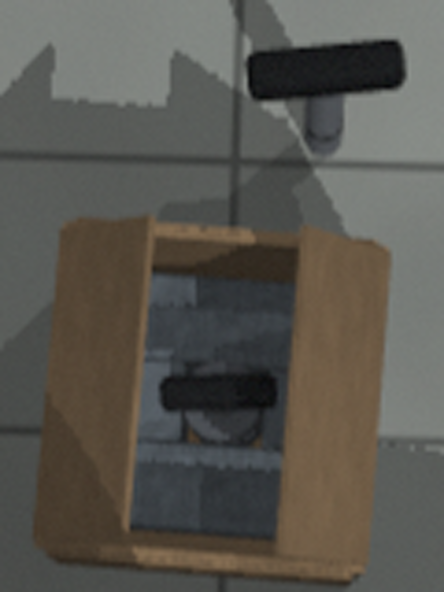

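View pics/sidec.png

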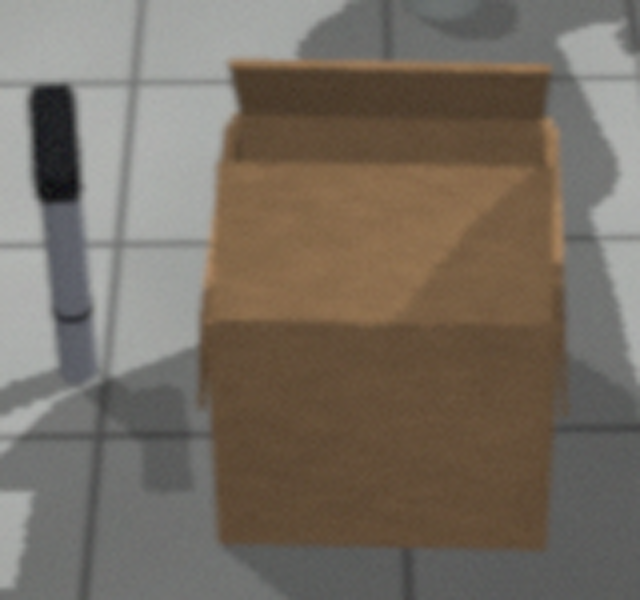

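```bash
cat >> h.py <<'E'
def Rz(a): return np.array([[np.cos(a),-np.sin(a),0],[np.sin(a),np.cos(a),0],[0,0,1]])
def W(p,P): return np.atleast_2d(P)@Rz(p[2]).T+[p[0],p[1],0]
def flap(p,side,th,r=.075,x=.08):  # points of free edge
    y=side*(.082-r*np.cos(th)); z=.15+r*np.sin(th); return W(p,[[x,y,z],[-x,y,z]])
E
python3 - <<'E'
from h import *
from scipy.optimize import least_squares
# x far=+x ; +y = image left
t=lambda u,v:(u/3.7+230,v/3.7+130); s=lambda u,v:(u/4+215,v/4+190)
# top obs
O=[("L",t(152,215)),("l",t(129,530)),("R",t(303,228)),("r",t(276,553))]
rim=[((.08,.084,.15),t(62,225)),((-.08,.084,.15),t(36,545)),((.08,-.084,.15),t(390,247)),((-.08,-.084,.15),t(366,578))]
S=[((.084,.084,0),s(219,541)),((-.084,.084,0),s(546,549))]
Sf=[("R",s(232,62)),("r",s(551,66)),("L",s(218,163)),]
def pts(v):
    L=flap(v,1,v[3]);R=flap(v,-1,v[4]);return dict(L=L[0],l=L[1],R=R[0],r=R[1])
def res(v):
    d=pts(v);o=[]
    for k,uv in O:o+=list(proj("top",d[k])[0]-uv)
    for k,uv in Sf:o+=list(proj("side",d[k])[0]-uv)
    for P,uv in rim:o+=list(proj("top",W(v,P))[0]-uv)
    for P,uv in S:o+=list(proj("side",W(v,P))[0]-uv)
    return np.array(o)
r=least_squares(res,[.45,.04,0,.9,.9],loss="soft_l1");print(r.x,np.degrees(r.x[2]),np.round(r.fun.reshape(-1,2),1).tolist())
v=r.x
for n,f in(("top","top0"),("side","side0")):
    im=cv2.imread(f"pics/{f}.png")
    for side,th in((1,v[3]),(-1,v[4])):
        e=flap(v,side,th);h=flap(v,side,th,r=0);q=np.array([e[0],e[1],h[1],h[0]]);cv2.polylines(im,[np.round(proj(n,q)*8).astype(int)],True,(0,255,0),1,16,3)
    for z in(0,.15):
        q=W(v,[[.084,.084,z],[-.084,.084,z],[-.084,-.084,z],[.084,-.084,z]]);cv2.polylines(im,[np.round(proj(n,q)*8).astype(int)],True,(0,0,255),1,16,3)
    cv2.imwrite(f"pics/{n}fit.png",cv2.resize(im[130:350,190:400] ,None,fx=2.6,fy=2.6,interpolation=cv2.INTER_CUBIC))
im=cv2.imread("pics/top0.png")
# handle: crop (160..276, 373..412)
for uv in((162,393),(275,388)): print(unproj("top",t(*uv),.145))
d=unproj("top",t(162,394),.14)-unproj("top",t(275,389),.14);print("handle c",unproj("top",t(218,391),.14),"len",np.linalg.norm(d),np.degrees(np.arctan2(d[1],d[0])))
E
python3 -c "
import cv2,numpy as np
a=cv2.imread('pics/topfit.png');b=cv2.imread('pics/sidefit.png');cv2.imwrite('pics/fit.png',cv2.resize(np.hstack([a,b]),(800,420)))"
```

```text
[ 0.53780954  0.04456828 -0.04714823  0.84999573  0.96415718] -2.7013944658719424 [[0.5, 0.5], [-0.6, 4.0], [-0.7, -0.6], [-0.1, 0.7], [-1.3, -0.5], [-0.2, -0.2], [-0.5, -1.6], [0.0, 1.3], [-0.2, -1.2], [-0.6, 1.8], [-0.1, -3.5], [-0.4, -0.4], [0.2, -0.9]]
[0.53926297 0.0708705  0.145     ]
[0.54338276 0.01300498 0.145     ]
handle c [0.54157019 0.04242348 0.14      ] len 0.05828101018802889 94.07214225395765
```

View pics/fit.png

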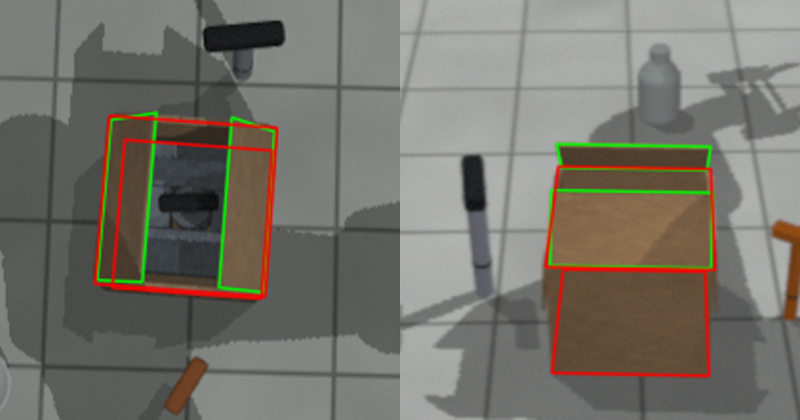

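```bash
cat >> h.py <<'E'
from scipy.spatial.transform import Rotation as Rot
def plan(target,yd=None):
    s=ctrl.sense();R=np.array(s["orientation"]);p=np.array(s["eef_pos"])
    print("pos",np.round(p,4),"t",round(s["time_s"],2),"F",np.round(s["contact_force"],2),"w",round(s["grip_width"],3),"yaw_y",round(np.degrees(np.arctan2(R[1,1],R[0,1])),2))
    print("linear",np.round(R.T@(np.array(target)-p),4))
    if yd is not None:
        a=np.radians(yd);Rt=np.array([[0,np.cos(a),0],[0,np.sin(a),0],[0,0,-1.]]);Rt[:,0]=np.cross(Rt[:,1],Rt[:,2])
        print("twist",np.round(np.degrees(Rot.from_matrix(R.T@Rt).as_rotvec()),2))
E
python3 - <<'E'
from h import *
plan([.540,.042,.30],4)
print("decoy",unproj("side",(232,283),0),"orange",unproj("side",(394,297),0),"bottle",unproj("side",(325,193),0),"beaker",unproj("side",(304,458),0))
print(proj("top",[.68,.045,.18]))
E
```

```text
pos [ 0.1327 -0.5332  0.2045] t 0.1 F [0.24 0.19 0.06] w 1.0 yaw_y -76.03
linear [ 0.5342 -0.4601 -0.0945]
twist [-8.000e-02 -9.000e-02 -8.003e+01]
decoy [ 0.71146881 -0.00417201  0.        ] orange [ 3.60711065e-01  4.81394870e-02 -1.11022302e-16] bottle [ 4.93380833e-01 -3.52370769e-01 -1.11022302e-16] beaker [0.55887862 0.43071339 0.        ]
[[288.90562025 159.45749555]]
```

Emit:
move_arm:
  linear:
    - [0,0,-0.032]
    - [0,0,-0.032]
    - [0,0,-0.031]
    - [0.0267,-0.023,0]
    - [0.0267,-0.023,0]
    - [0.0267,-0.023,0]
    - [0.0267,-0.023,0]
    - [0.0267,-0.023,0]
  twist:
    - [0,0,0]
    - [0,0,0]
    - [0,0,0]
    - [0,0,0]
    - [0,0,0]
    - [0,0,0]
    - [0,0,0]
    - [0,0,0]
  claw: [1,1,1,1,1,1,1,1]

```text
time_s: 0.77
eef_pos: [0.235, -0.3884, 0.2999]
orientation: [[0.971, 0.241, -0.0], [0.241, -0.971, 0.001], [-0.0, -0.001, -1.0]]
contact_force: [0.5, -0.3, 0.2]
grip_width: 1.0
```

Emit:
move_arm:
  linear:
    - [0.0267,-0.023,0]
    - [0.0267,-0.023,0]
    - [0.0267,-0.023,0]
    - [0.0267,-0.023,0]
    - [0.0267,-0.023,0]
    - [0.0267,-0.023,0]
    - [0.0267,-0.023,0]
    - [0.0267,-0.023,0]
  twist:
    - [0,0,0]
    - [0,0,0]
    - [0,0,0]
    - [0,0,0]
    - [0,0,0]
    - [0,0,0]
    - [0,0,0]
    - [0,0,0]
  claw: [1,1,1,1,1,1,1,1]

```text
time_s: 1.43
eef_pos: [0.3979, -0.1581, 0.3001]
orientation: [[0.97, 0.241, -0.0], [0.241, -0.97, 0.0], [-0.0, -0.0, -1.0]]
contact_force: [1.6, 0.8, 0.5]
grip_width: 1.001
```

Emit:
move_arm:
  linear:
    - [0.0267,-0.023,0]
    - [0.0267,-0.023,0]
    - [0.0267,-0.023,0]
    - [0.0267,-0.023,0]
    - [0.0267,-0.023,0]
    - [0.0267,-0.023,0]
    - [0.0267,-0.023,0]
    - [0,0,0]
  twist:
    - [0,0,0]
    - [0,0,0]
    - [0,0,0]
    - [0,0,0]
    - [0,0,0]
    - [0,0,0]
    - [0,0,0]
    - [0,0,0]
  claw: [1,1,1,1,1,1,1,1]

```text
time_s: 2.1
eef_pos: [0.5418, 0.0463, 0.298]
orientation: [[0.969, 0.248, -0.003], [0.248, -0.969, 0.003], [-0.002, -0.003, -1.0]]
contact_force: [-1.1, -0.4, -0.2]
grip_width: 0.998
```

Emit:
move_arm:
  linear:
    - [0,0,0]
    - [0,0,0]
    - [0,0,0]
    - [0,0,0]
    - [0,0,0]
    - [0,0,0]
    - [0,0,0]
    - [0,0,0]
  twist:
    - [0,0,-7]
    - [0,0,-7]
    - [0,0,-7]
    - [0,0,-7]
    - [0,0,-7]
    - [0,0,-7]
    - [0,0,-7]
    - [0,0,-7]
  claw: [1,1,1,1,1,1,1,1]

```text
time_s: 2.77
eef_pos: [0.5395, 0.041, 0.2999]
orientation: [[0.337, 0.941, -0.001], [0.941, -0.337, -0.0], [-0.001, -0.001, -1.0]]
contact_force: [-0.1, 0.2, -0.1]
grip_width: 1.003
```

Emit:
move_arm:
  linear:
    - [0,0,0]
    - [0,0,0]
    - [0,0,0]
    - [0,0,0]
    - [0,0,0]
    - [0,0,0]
  twist:
    - [0,0,-7]
    - [0,0,-7]
    - [0,0,-7]
    - [0,0,-3]
    - [0,0,0]
    - [0,0,0]
  claw: [1,1,1,1,1,1]

```text
time_s: 3.27
eef_pos: [0.5396, 0.0411, 0.3001]
orientation: [[-0.067, 0.998, -0.001], [0.998, 0.067, -0.0], [-0.0, -0.001, -1.0]]
contact_force: [-0.9, -0.6, -0.6]
grip_width: 0.999
```

Run:
```python
from h import *
plan([.538,.042,.167],0)
```

```text
pos [0.5396 0.0411 0.3001] t 3.27 F [-0.95 -0.64 -0.58] w 0.999 yaw_y 3.85
linear [ 0.001  -0.0015  0.1331]
twist [-0.05  0.01  3.85]
```

Emit:
move_arm:
  linear:
    - [0,0,0.03]
    - [0,0,0.03]
    - [0,0,0.03]
    - [0,0,0.02]
    - [0,0,0.012]
    - [0,0,0]
    - [0,0,0]
    - [0,0,0]
  twist:
    - [0,0,0]
    - [0,0,0]
    - [0,0,0]
    - [0,0,0]
    - [0,0,0]
    - [0,0,0]
    - [0,0,0]
    - [0,0,0]
  claw: [1,1,1,1,1,1,1,1]

```text
time_s: 3.93
eef_pos: [0.5409, 0.0415, 0.1805]
orientation: [[-0.069, 0.998, 0.003], [0.998, 0.069, -0.0], [-0.0, 0.003, -1.0]]
contact_force: [-0.1, 0.2, -0.7]
grip_width: 0.997
```

Emit:
move_arm:
  linear:
    - [0.01,0,0]
    - [0.01,0,0]
    - [0.01,0,0]
    - [0.01,0,0]
    - [0.01,0,0]
    - [0.01,0,0]
    - [0,0,0]
  twist:
    - [0,0,0]
    - [0,0,0]
    - [0,0,0]
    - [0,0,0]
    - [0,0,0]
    - [0,0,0]
    - [0,0,0]
  claw: [1,1,1,1,1,1,1]

```text
time_s: 4.52
eef_pos: [0.5353, 0.104, 0.1783]
orientation: [[-0.072, 0.997, -0.001], [0.997, 0.072, 0.001], [0.001, -0.0, -1.0]]
contact_force: [0.7, -0.0, -0.1]
grip_width: 1.0
```

Run:
```python
from h import *
im=ctrl.read_camera("side");crop(im,150,100,320,240,2.5,"p1.png")
```

```text
(no output)
```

View pics/p1.png

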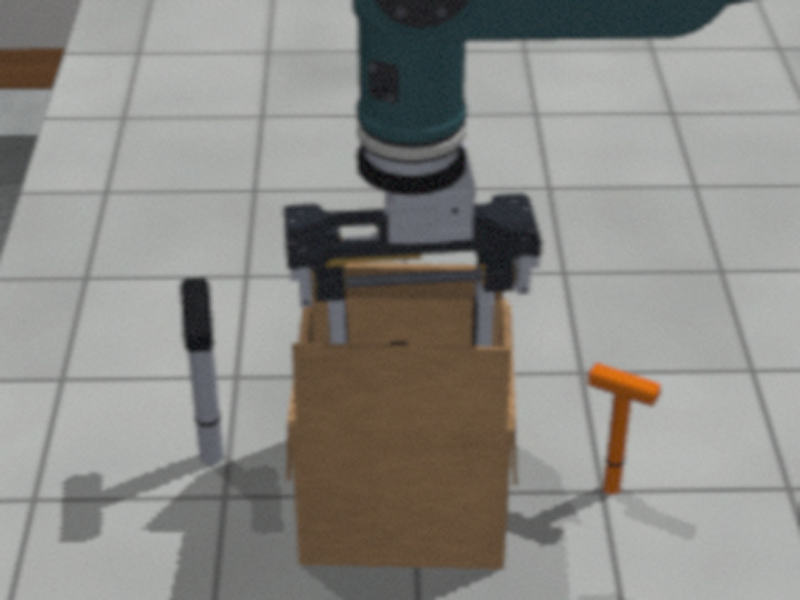

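The left flap (near, free edge at about (400,345) in the crop) is being pushed and is close to upright, with both fingers inside and clear of the walls. I'll keep pushing.

Emit:
move_arm:
  linear:
    - [0.01,0,0]
    - [0.01,0,0]
    - [0.01,0,0]
    - [0.01,0,0]
    - [0.01,0,0]
    - [0.005,0,0]
    - [0,0,0]
  twist:
    - [0,0,0]
    - [0,0,0]
    - [0,0,0]
    - [0,0,0]
    - [0,0,0]
    - [0,0,0]
    - [0,0,0]
  claw: [1,1,1,1,1,1,1]

```text
time_s: 5.15
eef_pos: [0.5317, 0.1582, 0.1785]
orientation: [[-0.072, 0.997, -0.0], [0.997, 0.072, 0.001], [0.001, 0.0, -1.0]]
contact_force: [0.1, -0.2, -0.3]
grip_width: 1.001
```

Run:
```python
from h import *
im=ctrl.read_camera("side");crop(im,150,100,320,240,2.5,"p2.png")
plan([.54,.041,.178],4)
```

```text
pos [0.5318 0.1575 0.1785] t 5.2 F [ 0.36 -1.14 -0.44] w 1.002 yaw_y 4.07
linear [-1.168e-01 -1.000e-04  4.000e-04]
twist [ 0.01 -0.05  0.07]
```

View pics/p2.png

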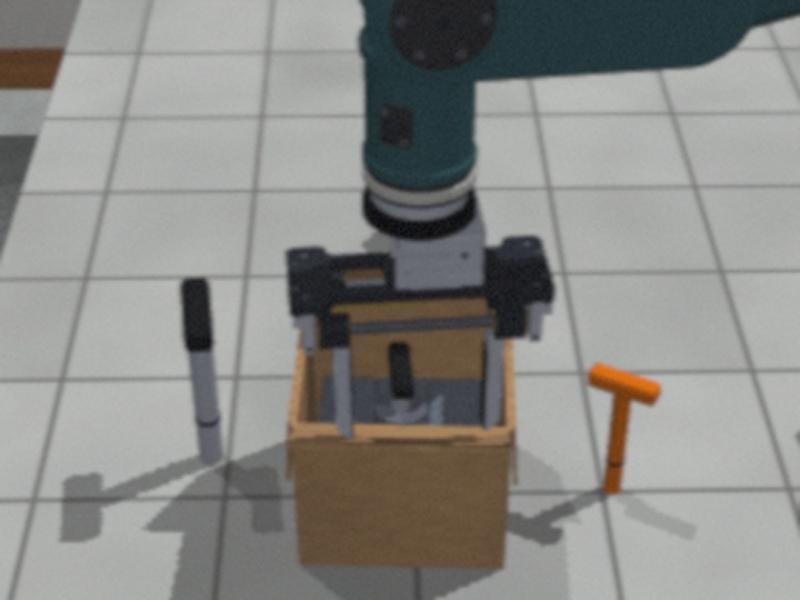

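The left flap is now edge-on to the camera (row ~432, about 2.45 rad). Next I'll push the right flap.

Emit:
move_arm:
  linear:
    - [-0.015,0,0]
    - [-0.025,0,0]
    - [-0.03,0,0]
    - [-0.03,0,0]
    - [-0.02,0,0]
    - [-0.01,0,0]
    - [-0.01,0,0]
    - [-0.01,0,0]
  twist:
    - [0,0,0]
    - [0,0,0]
    - [0,0,0]
    - [0,0,0]
    - [0,0,0]
    - [0,0,0]
    - [0,0,0]
    - [0,0,0]
  claw: [1,1,1,1,1,1,1,1]

```text
time_s: 5.87
eef_pos: [0.5424, 0.0069, 0.1787]
orientation: [[-0.07, 0.998, 0.0], [0.998, 0.07, 0.002], [0.001, 0.0, -1.0]]
contact_force: [-0.8, 2.0, 1.3]
grip_width: 0.997
```

Emit:
move_arm:
  linear:
    - [-0.01,0,0]
    - [-0.01,0,0]
    - [-0.01,0,0]
    - [-0.01,0,0]
    - [-0.01,0,0]
    - [-0.01,0,0]
    - [-0.01,0,0]
    - [0,0,0]
  twist:
    - [0,0,0]
    - [0,0,0]
    - [0,0,0]
    - [0,0,0]
    - [0,0,0]
    - [0,0,0]
    - [0,0,0]
    - [0,0,0]
  claw: [1,1,1,1,1,1,1,1]

```text
time_s: 6.53
eef_pos: [0.5475, -0.0658, 0.1786]
orientation: [[-0.067, 0.998, 0.0], [0.998, 0.067, -0.002], [-0.002, 0.0, -1.0]]
contact_force: [0.5, -0.4, -0.4]
grip_width: 1.002
```

Run:
```python
from h import *
im=ctrl.read_camera("side");crop(im,150,100,320,240,2.5,"p3.png")
plan([.542,.042,.26],4)
```

```text
pos [ 0.5474 -0.0649  0.1785] t 6.58 F [-0.38  0.05 -0.19] w 1.003 yaw_y 3.86
linear [ 0.1069  0.0019 -0.0816]
twist [ 0.01  0.08 -0.14]
```

View pics/p3.png

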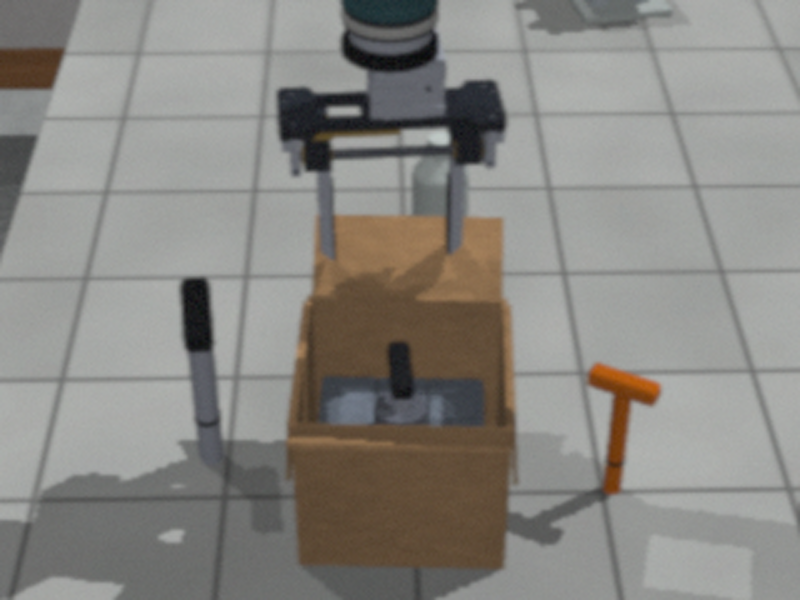

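Both flaps are folded back: the right flap's free edge is at crop row 217, its hinge at row 300. The target crossbar stands clear at (400,370). Now I'll measure the flap angles and the handle.

Run:
```python
from h import *
im=ctrl.read_camera("top");crop(im,210,140,160,160,3.75,"t3.png")
im=ctrl.read_camera("side");crop(im,270,220,80,70,8,"s3.png")
v=[.5378,.0446,-.0471]
for th in np.arange(2.,2.8,.1):print(round(th,1),np.round((proj("side",flap(v,-1,th))-[150,100])*2.5,0).tolist(),np.round((proj("side",flap(v,1,th))-[150,100])*2.5,0).tolist())
```

```text
2.0 [[311.0, 205.0], [504.0, 208.0]] [[288.0, 378.0], [512.0, 382.0]]
2.1 [[311.0, 204.0], [504.0, 207.0]] [[288.0, 388.0], [513.0, 392.0]]
2.2 [[312.0, 204.0], [504.0, 207.0]] [[287.0, 398.0], [513.0, 402.0]]
2.3 [[313.0, 205.0], [503.0, 208.0]] [[287.0, 408.0], [512.0, 412.0]]
2.4 [[314.0, 206.0], [503.0, 209.0]] [[286.0, 419.0], [512.0, 423.0]]
2.5 [[314.0, 209.0], [502.0, 212.0]] [[286.0, 430.0], [512.0, 433.0]]
2.6 [[315.0, 213.0], [502.0, 215.0]] [[286.0, 440.0], [512.0, 444.0]]
2.7 [[315.0, 217.0], [502.0, 220.0]] [[286.0, 450.0], [512.0, 454.0]]
```

View pics/t3.png

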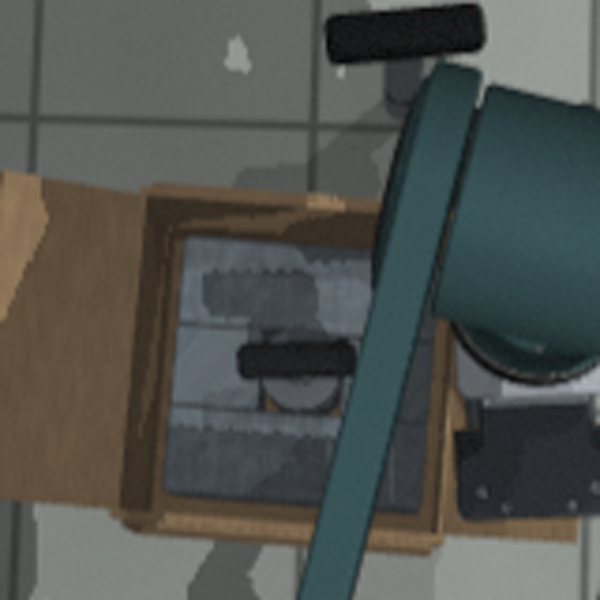

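View pics/s3.png

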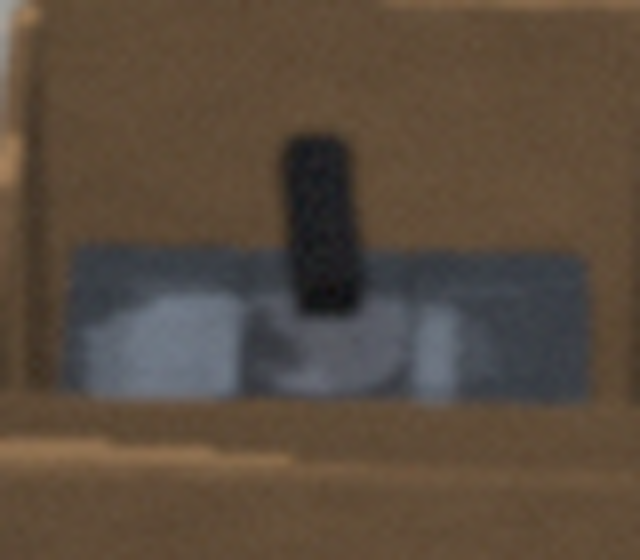

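Run:
```python
from h import *
from scipy.optimize import minimize
ims={n:ctrl.read_camera(n) for n in("top","side")}
F=8
win={"top":(265,222,48,26),"side":(296,230,30,34)}
soft={}
for n,(x,y,w,h) in win.items():
    c=cv2.resize(ims[n][y:y+h,x:x+w].max(2).astype(np.float32),None,fx=F,fy=F,interpolation=cv2.INTER_CUBIC)
    thr=50; m=(c<thr).astype(np.uint8)
    k,l,st,_=cv2.connectedComponentsWithStats(m); i=1+np.argmax(st[1:,4]); m=(l==i).astype(np.uint8);soft[n]=m
    print(n,np.percentile(c,[2,10,50]),st[i]/F)
def poly(n,v):
    B=np.array([[a*.009,b*.03,z] for a in(-1,1) for b in(-1,1) for z in(.129,.145)])
    q=proj(n,W(v,B)); x,y,w,h=win[n]; q=(q-[x-.0,y-.0]+.5)*F-.5
    return cv2.convexHull(np.round(q*16).astype(np.int32))
def cost(v,names=("top","side")):
    t=0
    for n in names:
        a=np.zeros_like(soft[n]);cv2.fillConvexPoly(a,poly(n,v),1,8,4)
        t+=1-(a&soft[n]).sum()/(a|soft[n]).sum()
    return t
for names in(("top",),("side",),("top","side")):
    r=min((minimize(cost,[.542,.042,y0],args=(names,),method="Nelder-Mead",options=dict(initial_simplex=[[.542,.042,y0],[.546,.042,y0],[.542,.046,y0],[.542,.042,y0+.08]])) for y0 in(0.,.06)),key=lambda r:r.fun)
    print(names,r.x,np.degrees(r.x[2]),r.fun)
o=[]
for n in win:
    x,y,w,h=win[n];c=cv2.resize(ims[n][y:y+h,x:x+w,::-1],None,fx=F,fy=F,interpolation=cv2.INTER_CUBIC)
    cv2.polylines(c,[poly(n,r.x)],True,(0,255,0),1,16,4);o.append(cv2.copyMakeBorder(c,0,280-c.shape[0],0,0,0))
cv2.imwrite("pics/hand.png",np.hstack(o))
```

```text
top [27.36412083 32.62252617 81.59623718] [   8.25     5.875   31.875   13.75  2442.5  ]
side [29.10490829 35.63803558 93.28889847] [   9.625    7.25    10.125   22.25  1401.625]
('top',) [0.54256164 0.04278669 0.05002416] 2.8661732390961228 0.12737414715102346
('side',) [0.54120612 0.04133668 0.00066778] 0.03826089723624648 0.24759340289464826
('top', 'side') [0.54239955 0.04268031 0.03961656] 2.2698616458392116 0.40026366108062894
```

View pics/hand.png

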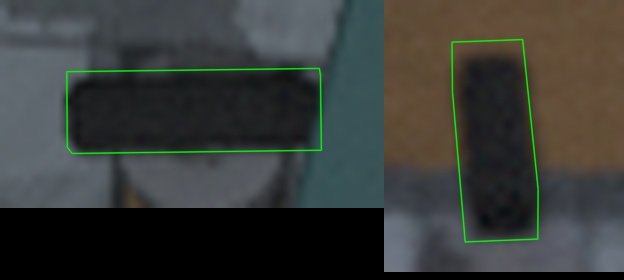

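Emit:
move_arm:
  linear:
    - [0.005,0,-0.01]
    - [0.01,0,-0.025]
    - [0.02,0,-0.03]
    - [0.02,0.001,-0.015]
    - [0.02,0.001,0]
    - [0.02,0,0]
    - [0.012,0,0]
    - [0,0,0]
  twist:
    - [0,0,0]
    - [0,0,0]
    - [0,0,0]
    - [0,0,0]
    - [0,0,1]
    - [0,0,0]
    - [0,0,0]
    - [0,0,0]
  claw: [1,1,1,1,1,1,1,1]

```text
time_s: 7.45
eef_pos: [0.5421, 0.0462, 0.2592]
orientation: [[-0.056, 0.998, 0.001], [0.998, 0.056, 0.001], [0.001, 0.001, -1.0]]
contact_force: [-1.3, 0.5, -0.1]
grip_width: 0.998
```

Emit:
move_arm:
  linear:
    - [0,0,0]
    - [0,0,0]
  twist:
    - [0,0,0]
    - [0,0,0]
  claw: [1,1]

```text
time_s: 7.62
eef_pos: [0.5423, 0.0431, 0.2583]
orientation: [[-0.051, 0.999, -0.0], [0.999, 0.051, -0.001], [-0.001, -0.0, -1.0]]
contact_force: [-0.7, 0.0, -0.6]
grip_width: 1.0
```

Run:
```python
from h import *
plan([.5424,.0427,.12],2.8)
```

```text
pos [0.5423 0.0431 0.2583] t 7.62 F [-0.68  0.   -0.62] w 1.0 yaw_y 2.95
linear [-0.0003  0.0002  0.1383]
twist [-0.03  0.04  0.15]
```

Emit:
move_arm:
  linear:
    - [0,0,0.02]
    - [0,0,0.025]
    - [0,0,0.025]
    - [0,0,0.025]
    - [0,0,0.02]
    - [0,0,0.013]
    - [0,0,0.01]
    - [0,0,0]
  twist:
    - [0,0,0]
    - [0,0,0]
    - [0,0,0]
    - [0,0,0]
    - [0,0,0]
    - [0,0,0]
    - [0,0,0]
    - [0,0,0]
  claw: [1,1,1,1,1,1,1,1]
  squeeze: 8

```text
time_s: 8.28
eef_pos: [0.5408, 0.0427, 0.1176]
orientation: [[-0.05, 0.999, -0.005], [0.999, 0.05, -0.0], [0.0, -0.005, -1.0]]
contact_force: [-0.5, 1.1, -0.5]
grip_width: 0.999
```

Emit:
move_arm:
  linear:
    - [0,0,0]
    - [0,0,0]
    - [0,0,0]
  twist:
    - [0,0,0]
    - [0,0,0]
    - [0,0,0]
  claw: [0.5,0,-0.4]

```text
time_s: 8.53
eef_pos: [0.5434, 0.0435, 0.1221]
orientation: [[-0.051, 0.999, 0.003], [0.999, 0.051, -0.0], [-0.0, 0.003, -1.0]]
contact_force: [0.6, 0.2, 0.3]
grip_width: 0.827
```

Run:
```python
from h import *
plan([.5424,.0427,.12],2.8)
im=ctrl.read_camera("side");crop(im,230,120,160,180,3.3,"g1.png")
```

```text
pos [0.5434 0.0435 0.1221] t 8.53 F [0.63 0.17 0.31] w 0.827 yaw_y 2.95
linear [-0.0007 -0.001   0.0021]
twist [0.17 0.02 0.15]
```

View pics/g1.png

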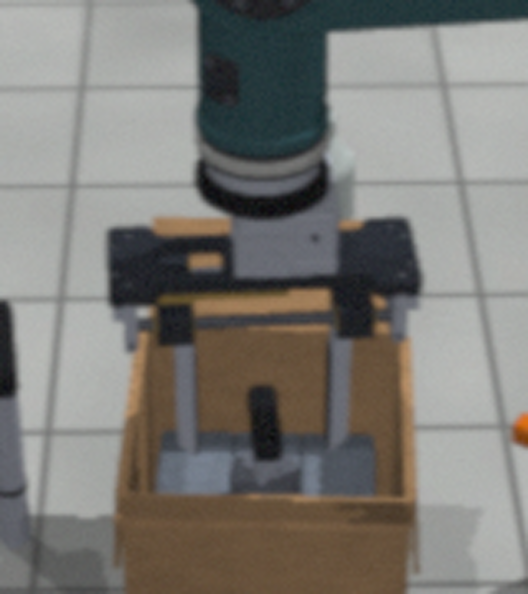

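The fingers straddle the crossbar, at (190,390) and (338,390) with the bar at (264,420), and are centred on it. I'll close gently.

Emit:
move_arm:
  linear:
    - [0,0,0]
    - [0,0,0]
    - [0,0,0]
    - [0,0,0]
    - [0,0,0]
    - [0,0,0]
    - [0,0,0]
    - [0,0,0]
  twist:
    - [0,0,0]
    - [0,0,0]
    - [0,0,0]
    - [0,0,0]
    - [0,0,0]
    - [0,0,0]
    - [0,0,0]
    - [0,0,0]
  claw: [-0.4,-0.4,-0.4,-0.4,-0.4,-0.4,-0.4,-0.4]

```text
time_s: 9.25
eef_pos: [0.5423, 0.0437, 0.1204]
orientation: [[-0.052, 0.999, -0.0], [0.999, 0.052, -0.0], [-0.0, -0.0, -1.0]]
contact_force: [0.1, 0.6, 0.1]
grip_width: 0.298
```

Emit:
move_arm:
  linear:
    - [0,0,0]
    - [0,0,0]
    - [0,0,0]
    - [0,0,0]
    - [0,0,0]
    - [0,0,0]
    - [0,0,0]
    - [0,0,0]
  twist:
    - [0,0,0]
    - [0,0,0]
    - [0,0,0]
    - [0,0,0]
    - [0,0,0]
    - [0,0,0]
    - [0,0,0]
    - [0,0,0]
  claw: [-0.5,-0.55,-0.6,-0.65,-0.7,-0.75,-0.8,-0.85]

```text
time_s: 9.92
eef_pos: [0.5419, 0.0437, 0.1204]
orientation: [[-0.052, 0.999, -0.001], [0.999, 0.052, -0.0], [-0.0, -0.001, -1.0]]
contact_force: [-3.0, -1.0, 1.9]
grip_width: 0.19
```

Emit:
move_arm:
  linear:
    - [0,0,0]
    - [0,0,0]
    - [0,0,0]
    - [0,0,0]
  twist:
    - [0,0,0]
    - [0,0,0]
    - [0,0,0]
    - [0,0,0]
  claw: [-1,-1,-1,-1]

```text
time_s: 10.25
eef_pos: [0.5419, 0.0436, 0.1204]
orientation: [[-0.052, 0.999, -0.001], [0.999, 0.052, -0.0], [-0.0, -0.001, -1.0]]
contact_force: [-4.7, 0.5, 3.1]
grip_width: 0.192
```

Run:
```python
from h import *
plan([.5424,.0427,.12],2.8)
print(ctrl.sense()["moment"])
im=ctrl.read_camera("side");crop(im,230,120,160,180,3.3,"g2.png")
```

```text
pos [0.5419 0.0436 0.1204] t 10.25 F [-4.73  0.51  3.05] w 0.192 yaw_y 2.97
linear [-0.001   0.0004  0.0004]
twist [-0.06  0.01  0.17]
[-0.1498404   0.7757395  -0.05681014]
```

View pics/g2.png

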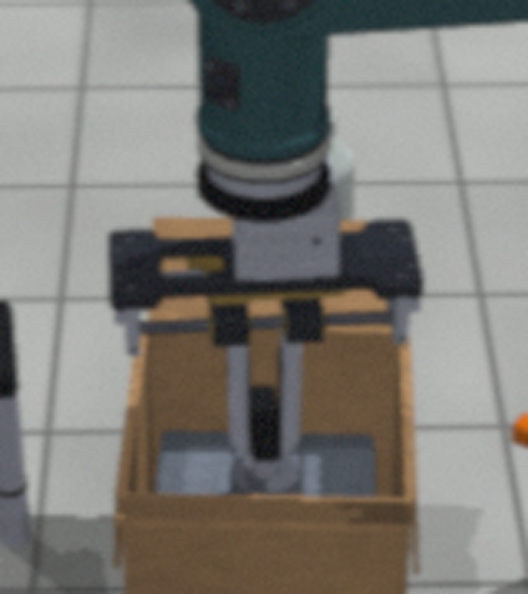

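The bar is gripped (opening 18 mm). The wrist reads about -4.7 N in x, so I'll ease the tool toward -x to relax it.

Emit:
move_arm:
  linear:
    - [0,-0.0008,0]
    - [0,0,0]
    - [0,0,0]
    - [0,0,0]
  twist:
    - [0,0,0]
    - [0,0,0]
    - [0,0,0]
    - [0,0,0]
  claw: [-1,-1,-1,-1]

```text
time_s: 10.63
eef_pos: [0.5419, 0.0437, 0.1205]
orientation: [[-0.052, 0.999, 0.001], [0.999, 0.052, -0.0], [-0.0, 0.001, -1.0]]
contact_force: [-2.2, -0.6, 1.3]
grip_width: 0.189
```

Run:
```python
from h import *
plan([.5424,.0427,.12],2.8)
print(ctrl.sense()["moment"])
```

```text
pos [0.5419 0.0437 0.1205] t 10.63 F [-2.23 -0.58  1.3 ] w 0.189 yaw_y 2.97
linear [-0.001   0.0005  0.0005]
twist [0.04 0.01 0.17]
[-0.12064501  0.32298823 -0.0655023 ]
```

Emit:
move_arm:
  linear:
    - [0,-0.0006,0]
    - [0,0,0]
    - [0,0,0]
    - [0,0,0]
    - [0,0,0]
  twist:
    - [0,0,0]
    - [0,0,0]
    - [0,0,0]
    - [0,0,0]
    - [0,0,0]
  claw: [-1,-1,-1,-1,-1]
  squeeze: 15

```text
time_s: 11.05
eef_pos: [0.5414, 0.0437, 0.1204]
orientation: [[-0.052, 0.999, 0.001], [0.999, 0.052, -0.0], [-0.0, 0.001, -1.0]]
contact_force: [0.4, -0.4, -0.9]
grip_width: 0.191
```

Emit:
move_arm:
  linear:
    - [0,0,-0.002]
    - [0,0,-0.003]
    - [0,0,-0.003]
    - [0,0,-0.002]
    - [0,0,0]
    - [0,0,0]
  twist:
    - [0,0,0]
    - [0,0,0]
    - [0,0,0]
    - [0,0,0]
    - [0,0,0]
    - [0,0,0]
  claw: [-1,-1,-1,-1,-1,-1]

```text
time_s: 11.55
eef_pos: [0.5412, 0.0436, 0.131]
orientation: [[-0.052, 0.999, 0.001], [0.999, 0.052, -0.0], [-0.0, 0.001, -1.0]]
contact_force: [0.8, 0.2, -0.3]
grip_width: 0.191
```

Run:
```python
from h import *
plan([.5424,.0427,.12],2.8)
print(ctrl.sense()["moment"])
im=ctrl.read_camera("side");crop(im,230,120,160,180,3.3,"g3.png")
```

```text
pos [0.5412 0.0436 0.131 ] t 11.55 F [ 0.83  0.18 -0.28] w 0.191 yaw_y 2.97
linear [-0.001   0.0011  0.011 ]
twist [0.06 0.01 0.17]
[-0.09117475 -0.37682326  0.00380639]
```

View pics/g3.png

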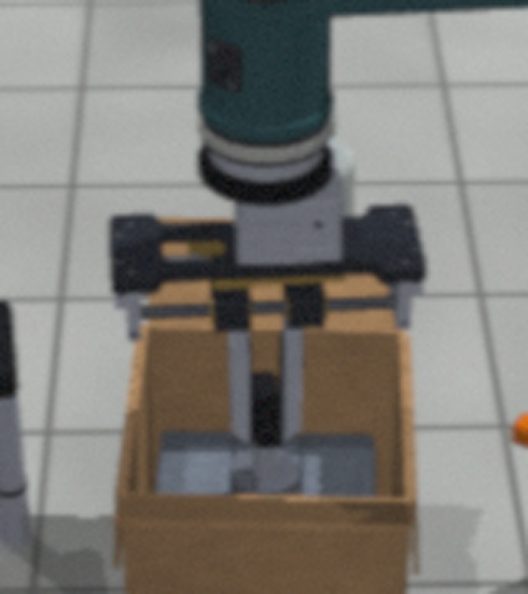

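The crossbar rises with the fingers: its lower end went from row 457 to 443. Continuing up by 34.5 mm.

Emit:
move_arm:
  linear:
    - [0,0,-0.003]
    - [0,0,-0.004]
    - [0,0,-0.004]
    - [0,0,-0.004]
    - [0,0,-0.004]
    - [0,0,-0.003]
    - [0,0,0]
    - [0,0,0]
  twist:
    - [0,0,0]
    - [0,0,0]
    - [0,0,0]
    - [0,0,0]
    - [0,0,0]
    - [0,0,0]
    - [0,0,0]
    - [0,0,0]
  claw: [-1,-1,-1,-1,-1,-1,-1,-1]

```text
time_s: 12.27
eef_pos: [0.5411, 0.0436, 0.1533]
orientation: [[-0.052, 0.999, 0.001], [0.999, 0.052, -0.0], [-0.0, 0.001, -1.0]]
contact_force: [1.6, 0.2, -0.9]
grip_width: 0.192
```

Emit:
move_arm:
  linear:
    - [0,0,-0.003]
    - [0,0,-0.003]
    - [0,0,-0.003]
    - [0,0,-0.002]
    - [0,0,-0.0015]
    - [0,0,0]
    - [0,0,0]
    - [0,0,0]
  twist:
    - [0,0,0]
    - [0,0,0]
    - [0,0,0]
    - [0,0,0]
    - [0,0,0]
    - [0,0,0]
    - [0,0,0]
    - [0,0,0]
  claw: [-1,-1,-1,-1,-1,-1,-1,-1]

```text
time_s: 12.93
eef_pos: [0.541, 0.0436, 0.1654]
orientation: [[-0.052, 0.999, 0.0], [0.999, 0.052, -0.0], [-0.0, 0.0, -1.0]]
contact_force: [1.4, -0.6, -0.6]
grip_width: 0.189
```

Run:
```python
from h import *
plan([.5424,.0427,.1654],2.8)
print(ctrl.sense()["moment"])
im=ctrl.read_camera("side");crop(im,230,120,160,180,3.3,"g4.png");crop(im,290,190,50,90,6.5,"g4c.png")
```

```text
pos [0.541  0.0436 0.1654] t 12.93 F [ 1.42 -0.61 -0.56] w 0.189 yaw_y 2.97
linear [-0.001   0.0013  0.    ]
twist [0.03 0.01 0.17]
[-0.02051018 -0.48954535  0.01506036]
```

View pics/g4.png

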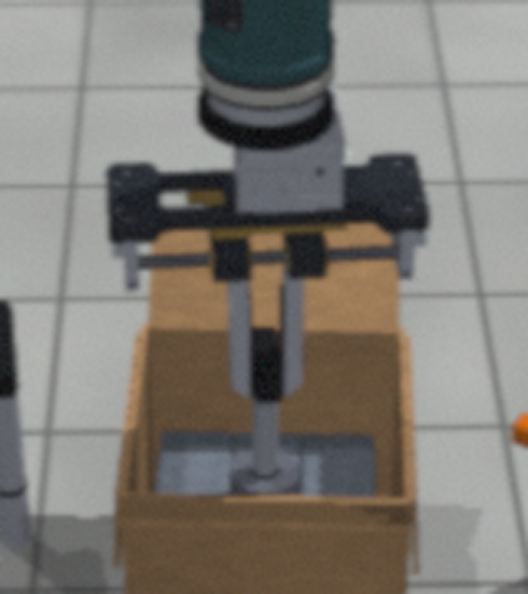

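View pics/g4c.png

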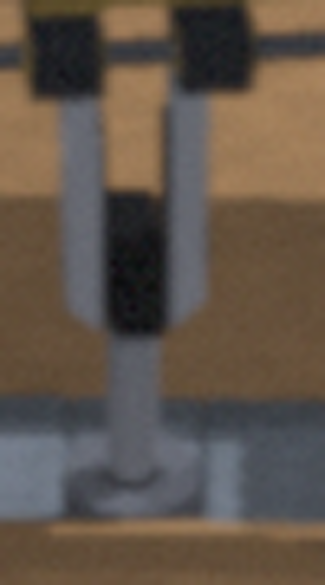

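Run:
```python
from h import *
v=[.542,.0427,.045]
for d in(.035,.040,.045,.05):
  print(d,"bar low near",np.round((proj("side",W(v,[0,.03,.129+d]))-[290,190]+.5)*6.5,0),"ring front",np.round((proj("side",W(v,[0,.008,.055+d]))-[290,190]+.5)*6.5,0),"mouth edges",np.round((proj("side",W(v,[[0,.022,.1],[0,-.022,.1]]))-[290,190]+.5)*6.5,0).tolist())
```

```text
0.035 bar low near [[136. 366.]] ring front [[132. 505.]] mouth edges [[135.0, 510.0], [126.0, 420.0]]
0.04 bar low near [[136. 353.]] ring front [[132. 493.]] mouth edges [[135.0, 510.0], [126.0, 420.0]]
0.045 bar low near [[136. 340.]] ring front [[132. 481.]] mouth edges [[135.0, 510.0], [126.0, 420.0]]
0.05 bar low near [[136. 326.]] ring front [[132. 469.]] mouth edges [[135.0, 510.0], [126.0, 420.0]]
```

Emit:
move_arm:
  linear:
    - [0,0,0]
    - [0,0,0]
    - [0,0,0]
    - [0,0,0]
    - [0,0,0]
    - [0,0,0]
  twist:
    - [0,0,0]
    - [0,0,0]
    - [0,0,0]
    - [0,0,0]
    - [0,0,0]
    - [0,0,0]
  claw: [-1,-1,-1,-1,-1,-1]

```text
time_s: 13.48
eef_pos: [0.541, 0.0436, 0.165]
orientation: [[-0.052, 0.999, 0.0], [0.999, 0.052, -0.0], [-0.0, 0.0, -1.0]]
contact_force: [0.8, 0.1, -0.5]
grip_width: 0.189
```

Run:
```python
from h import *
im=ctrl.read_camera("top");cv2.imwrite("pics/final_top.png",im[:,:,::-1])
print(ctrl.sign_off());
```

```text
the job is handed in; nothing more can be done
None
```

View pics/final_top.png

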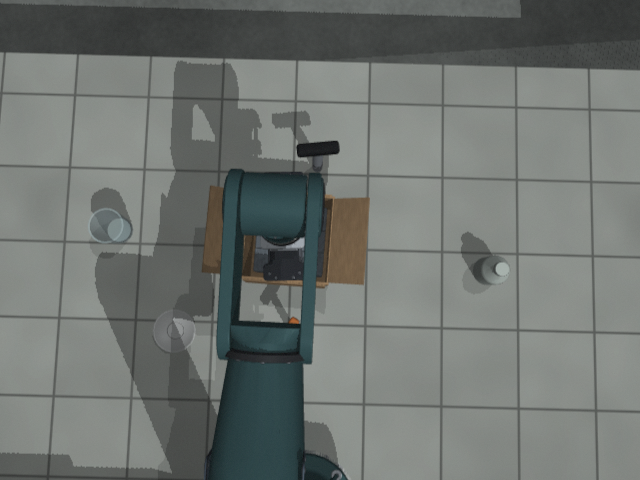

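I folded both flaps back, gripped the piston by its crossbar and drew it straight up about 45 mm. I then handed the job in at about 13.5 s, still gripping it; no verdict was reported.

- **Which rod:** I took the smaller black-crossbar rod inside the carton (top image, about (289,236)). The larger black one at (318,149) and the orange one at (288,332) were the look-alikes.
- **Flaps:** the side image put them at about 2.5 rad (left) and 2.6–2.7 rad (right). The last top view still shows both folded outward.
- **Piston:** the arm rose 45.0 mm with the grip opening steady at about 18 mm. In the side view the ring sat at the mouth at row 478, against 481 predicted for 45 mm. The bar's lower end matched to within about 2 mm (row 335 against 340).
- **Forces:** closing on the bar gave about 5 N sideways at the wrist. I eased that off before lifting, and it was 2 N or less afterwards. The rod looked vertical, but I did not measure its tilt separately.
- **Bystanders:** the bottle, beaker and dish are at the same pixels as at the start.
- **Disagreement:** my fit of the crossbar's yaw differed between the two cameras, about 2.9° from the top and 0° from the side. I used about 3°, and the grip seated without trouble.

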